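Pack the microscope accessory case

ROBOT

A 6-joint arm with a two-finger parallel gripper is mounted at the origin on the work surface. World frame = base frame: x ahead of the robot, y to its left, z up, the work surface at z = 0. Lengths are in m, angles in rad, forces in N, time in s.
With the tool pointing down it reaches from about 0.35 to 0.875 m from the base axis. Payload 4.2 kg.
Tool frame: the origin (TCP) lies at the very end of the fingers, on their centre line; the grasp point (between the pads) lies 19 mm behind it; z points along the fingers, y is the line along which they close (so a half turn about z gives the same grasp; the last joint's range is limited). The gripper opens to 87 mm and grips with 3 to 60 N. Pads are 19 mm wide; open, the fingers measure 117 mm over their backs; the gripper's body (75 mm by 190 mm) begins 51 mm behind the grasp point.
Start: joints at [1.391, 0.385, 0.008, 0, -1.194, -0.259], TCP at [0.265, 0.566, 0.223] pointing down, gripper open.
Joint ranges: [-3.14, 3.14], [-1.21, 2.06], [-1.07, 1.41], [-3.16, 2.05], [-2.99, -0.16], [-3.1, 3.1]. Speed limits (rad/s): [2.79, 2.79, 3.14, 3.14, 3.14, 3.14].

INTERFACE

Orientations are given as a unit quaternion [x, y, z, w].
In Python, from rig import manip gives the robot as it stands. The module is installed in compiled form; this text tells all that it offers.
- The arm moves only by the shell command python3 -m pendant 'ROWS'. ROWS is JSON, a list of rows, each a list of 5 numbers: the opening in per cent of the stroke, from 0 (shut) to 100 (fully open), then the shift along the world's x, y, z in m, then the turn about the world's z in degrees. In form: [[fingers, x, y, z, roll], ...]. A call has 1 to 20 rows; each row shifts and turns the commanded pose from where the row before left it; what a row does not reach is not made up. A row lasts 1/8 s, in which the tool goes at most 62.5 mm and 10.7 degrees, less where a joint would pass 70% of its speed; a pose out of reach is approached as far as the arm can. A call is refused whole if a number of a shift passes 0.0625 or a number of a turn 10.7, either way. A call with a gripper value outside its range is refused whole. The fingers move at their own pace and stop on an object; the grip force is fixed at half the most. Time passes only in rows, so rows that do not move let the fingers close. It gives the time, the measured TCP pose, the force, the opening and the grip force at its end, in the units of the state.
- manip.get_obs(): the state, without advancing time (a new reading comes with each control period).
- manip.capture(name): name is "side" or "top" or "wrist"; returns (picture, depth): 480x640x3 uint8, blue, green, red; 480x640 float32, m along the optical axis (not along the pixel's ray), 0 where there is no reading.
- manip.camera_params(name): a dict with "K" (3x3 intrinsics, pixels), "dist_coeffs" ([k1, k2, p1, p2, k3] as OpenCV has them; the pictures are not rectified), "eye" and "rotation" of the camera in the world. Camera axes: x right, y down, z forward; pixel columns grow to the right and rows downward; lengths in m; the calibration is good to about 2 mm. A picture is of the moment at which its call begins: read the wrist's pose just before it. camera_params takes no time and is no camera call; for the wrist camera it gives the pose at the moment of the call.
- manip.sign_off(): hands the job in; it is judged then, once.
The state is a dict: "time_s": time; "joints": joint angles; "joint_vel": joint speeds; "joint_torque": joint torques, N m; "position": TCP position; "tool_rot": TCP orientation; "force": force on the tool from outside, world axes, zero at the start; "ft_torque": the same for the moment, N m; "opening": opening from 0.0 (shut) to 1.0 (fully open); "gripper_force": force on a finger pad.
Only numpy, scipy, OpenCV 4.12 (cv2) and the standard library are available. Lean on these libraries where they do the work, as an engineer would, in place of code of your own. Each camera call takes 0.05 s, during which the arm holds its last target. There are 200 camera calls.

TASK

Lever the cover of the accessory case up by its orange lip with the blade of the spatula and open it, then pack every bracket and the filter block that lie on the bench into the tray, standing upright and nested so that they all fit under the cover. Finally shut the cover completely, and leave the spatula lying flat on its cork mat; leave everything else on the bench where it is.

Things in the scene. Friction and masses are not known exactly. Their poses are not given: they have to be found in the camera images.
- case: Fixed grey tray of an accessory case with a blue hinged cover. Inside: 180 long (x), 54 wide (y); walls 4 thick, inner floor 4 and rim 38 above the bench. Origin: centre of its underside; x from the front (lip) end to the hinge end, z up. A ledge 22 high reaches x = -108 below the lip, leaving a slot 16 high, open in front. Shut, the cover leaves 70 above the floor.
- hinge (a point): Point on the hinge line, mid-width, 96 to the hinge side (+x) of the case's origin and 38 above the bench.
- cover (a joint): Angle of the cover: 0 shut, grows as its front end swings up over the hinge end, stop at 2.1 rad. Stiff hinge: stays where left; about 2 N at the lip lifts it. The cover is 192 long from the hinge line to its front end face, 66 wide, 40 deep (outside); shut, its lower edge is at the hinge's height. Inside 184 x 60 x 36.
- lip (a point): Middle of the underside of the orange lip at the cover's front edge (moves with the cover), 201 from the hinge line. The lip is 60 wide, 5 thick, 18 long (192 to 210 from the hinge line).
- mat: Fixed cork mat, 200 x 110 x 3, the spatula's place. Origin: centre of its underside; x along its length, z up.
- spatula: Loose spatula, 0.08 kg: yellow handle 95 long, 18 wide, 16 high from x = -95 to 0, flat steel blade 28 wide and 3 thick from x = 0 to 100 (tip). Underside flat: handle and blade share it. Origin: on the underside where handle meets blade; x towards the blade's tip, z up.
- part1: Bare aluminium L-shaped elbow bracket, loose: 176 long (x), 50 wide (y). Upright 26 long (x) and 64 high at its -x end, foot 7 thick along +x, so it spans x = -13 to 163. Origin: centre of the underside of the upright; z up. 0.34 kg at most. Always there; takes the tray's whole floor, its upright at the front end.
- part2: Red L-shaped elbow bracket, loose: 147 long (x), 50 wide (y). Upright 26 long (x) and 57 high at its -x end, foot 7 thick along +x, so it spans x = -13 to 134. Origin: centre of the underside of the upright; z up. 0.29 kg at most. May be absent. Rests on part1's foot, facing the same way.
- part3: Black L-shaped elbow bracket, loose: 118 long (x), 50 wide (y). Upright 26 long (x) and 50 high at its -x end, foot 7 thick along +x, so it spans x = -13 to 105. Origin: centre of the underside of the upright; z up. 0.24 kg at most. May be absent. Rests on the foot of the next longer one.
- part4: Green L-shaped elbow bracket, loose: 90 long (x), 50 wide (y). Upright 26 long (x) and 43 high at its -x end, foot 7 thick along +x, so it spans x = -13 to 77. Origin: centre of the underside of the upright; z up. 0.2 kg at most. May be absent. Rests on the foot of the next longer one.
- part5: White filter block with an amber window on top, loose: 61 long (x), 50 wide (y), 36 high, 0.19 kg at most. Origin: centre of its underside, z up. May be absent. Rests on the foot of the shortest bracket.
- dish: Bystander, loose: white shallow dish, 90 across. Origin: centre of its underside.
- objective: Bystander, loose: steel microscope objective standing on end, 34 across, 45 high. Origin: centre of its underside.
- slidebox: Bystander, loose: orange and white slide box, 90 x 36 x 32. Origin: centre of its underside.
- jar1: Bystander, loose: brown sample jar, 48 across, 70 high. Origin: centre of its underside.
- jar2: Bystander, loose: clear sample jar, 48 across, 70 high. Origin: centre of its underside.
- tin: Bystander, loose: brass tin, 70 across, 20 high. Origin: centre of its underside.
Things that resemble listed ones, but are neither listed nor needed, are in the scene too. What is shaped like the part3 but blue or pink is not meant.

How it is judged:
On the way, in this order (a step that is already met when the one before it is completed fails the run):
1. The cover is levered up with the spatula, the fingers not touching the case: open by more than 0.25 rad while the spatula bears on it (value of joint cover above 0.25 rad and contact force between spatula and case above 0.1 N and contact force between the fingers and case below 0.1 N), for 0.05 s.
2. All the parts there are stand in the tray, upright, with the cover still open (x of part1 in the frame of case between -0.095 and 0.095 m and y of part1 in the frame of case between -0.012 and 0.012 m and z of each of part1, part2, part3, part4, part5 in the frame of case below 0.046 m and angle between each of part1, part2, part3, part4, part5's own z axis and vertical below 0.15 rad and linear speed of each of part1, part2, part3, part4, part5 below 0.03 m/s and x of part2 in the frame of case between -0.095 and 0.095 m and y of part2 in the frame of case between -0.012 and 0.012 m and x of part3 in the frame of case between -0.095 and 0.095 m and y of part3 in the frame of case between -0.012 and 0.012 m and x of part4 in the frame of case between -0.095 and 0.095 m and y of part4 in the frame of case between -0.012 and 0.012 m and x of part5 in the frame of case between -0.095 and 0.095 m and y of part5 in the frame of case between -0.012 and 0.012 m and value of joint cover above 0.8 rad), for 0.2 s.
At the end, for the whole second after the job is handed in: Cover shut (under 0.05 rad); every part present in the tray, upright within 0.15 rad, origin within 95 mm lengthwise and 12 mm sideways of the case's centre, under 46 mm high; spatula flat on the mat, origin within 70 x 50 mm of its centre; all at rest (value of joint cover below 0.05 rad and x of part1 in the frame of case between -0.095 and 0.095 m and y of part1 in the frame of case between -0.012 and 0.012 m and z of each of part1, part2, part3, part4, part5 in the frame of case below 0.046 m and angle between each of part1, part2, part3, part4, part5's own z axis and vertical below 0.15 rad and linear speed of each of part1, part2, part3, part4, part5, spatula below 0.03 m/s and x of part2 in the frame of case between -0.095 and 0.095 m and y of part2 in the frame of case between -0.012 and 0.012 m and x of part3 in the frame of case between -0.095 and 0.095 m and y of part3 in the frame of case between -0.012 and 0.012 m and x of part4 in the frame of case between -0.095 and 0.095 m and y of part4 in the frame of case between -0.012 and 0.012 m and x of part5 in the frame of case between -0.095 and 0.095 m and y of part5 in the frame of case between -0.012 and 0.012 m and x of spatula in the frame of mat between -0.07 and 0.07 m and y of spatula in the frame of mat between -0.05 and 0.05 m and height (world z) of spatula below 0.012 m and angle between spatula's own z axis and vertical below 0.12 rad); the robot touches nothing.
It fails at once if A bystander is displaced by more than 30 mm (distance of any of dish, objective, slidebox, jar1, jar2, tin from where it was at the start of the episode above 0.03 m).
Of part2, part3, part4, part5 only 2 to 4 are there at a start; the rules pass over those that are not, and their reading is None.
At some moment in a run one of part1, part2, part3, part4, part5 may be knocked a few centimetres aside while the robot is not near it.
It also fails if it takes over 210 s, if anything falls off the work surface, if the arm or the gripper's body presses on something with over 40 N, if the wrist force passes 120 N, or if a joint passes its speed limit or range.

## Working session

There is one attempt and no reset: what is moved stays moved. The work goes in short steps, Python scripts to look and compute and a shell command to move; the robot and the scene stay as the last step left them, time stands still between calls to the robot, and variables do not carry over. Pictures are saved under pics/ and viewed, at most 17 in all, crops included, and the job is handed in when it is done.

```bash
mkdir -p pics; cat > h.py <<'E'
import numpy as np, cv2
from rig import manip
def cap(n, save=None):
    p=manip.camera_params(n); im,d=manip.capture(n)
    if save: cv2.imwrite(f'pics/{save}.png',im)
    return im,d,p
def rays(p,uv):
    uv=np.asarray(uv,float).reshape(-1,1,2)
    n=cv2.undistortPoints(uv,np.array(p['K'],float),np.array(p['dist_coeffs'],float)).reshape(-1,2)
    R=np.array(p['rotation'],float)
    return np.c_[n,np.ones(len(n))]@R.T
def onz(p,uv,z):
    r=rays(p,uv); e=np.array(p['eye']); return e+r*((z-e[2])/r[:,2])[:,None]
def cloud(p,d):
    v,u=np.mgrid[0:480,0:640]; r=rays(p,np.c_[u.ravel(),v.ravel()])
    return (np.array(p['eye'])+r*d.reshape(-1,1)).reshape(480,640,3)
E
python3 - <<'E'
from h import *
for n in('top','side'):
    im,d,p=cap(n,n+'0'); np.savez(n+'0.npz',im=im,d=d,**{k:np.array(v) for k,v in p.items()}); print(n,p)
print(manip.get_obs())
E
```

```text
top {'K': array([[501.27406525,   0.        , 316.17899101],
       [  0.        , 501.27406525, 237.84485233],
       [  0.        ,   0.        ,   1.        ]]), 'dist_coeffs': array([-0.07781413,  0.        ,  0.        ,  0.        ,  0.        ]), 'eye': array([ 0.33288825, -0.04798406,  1.16934959]), 'rotation': array([ 0.71132224, -0.69670669,  0.06585619, -0.0654478 ])}
side {'K': array([[451.85076404,   0.        , 323.25772149],
       [  0.        , 451.85076404, 242.46397126],
       [  0.        ,   0.        ,   1.        ]]), 'dist_coeffs': array([-0.0804715,  0.       ,  0.       ,  0.       ,  0.       ]), 'eye': array([0.45673914, 0.64029358, 0.81625294]), 'rotation': array([-0.06207057,  0.93310485, -0.35335308,  0.02458008])}
{'time_s': 0.1, 'joints': array([ 1.39064961e+00,  3.85476675e-01,  6.77468121e-03, -4.18308223e-04,
       -1.19404083e+00, -2.58620418e-01]), 'joint_vel': array([-0.00060171, -0.00359478,  0.00049533,  0.00076948, -0.00132617,
       -0.00287219]), 'joint_torque': array([-9.73321016e-05, -3.91691029e+01,  1.87935072e+01,  4.23197776e+00,
        1.34559686e-02, -7.61179126e-05]), 'position': array([0.26526316, 0.56531518, 0.22157806]), 'tool_rot': array([ 9.76014516e-01, -2.17703189e-01, -1.56082717e-04,  9.80124788e-04]), 'force': array([-0.76867003,  0.85695796, -0.32116559]), 'ft_torque': array([0.00192734, 0.03004146, 0.03008869]), 'gripper_force': 0.0, 'opening': 1.0017596798498198}
```

View pics/top0.png

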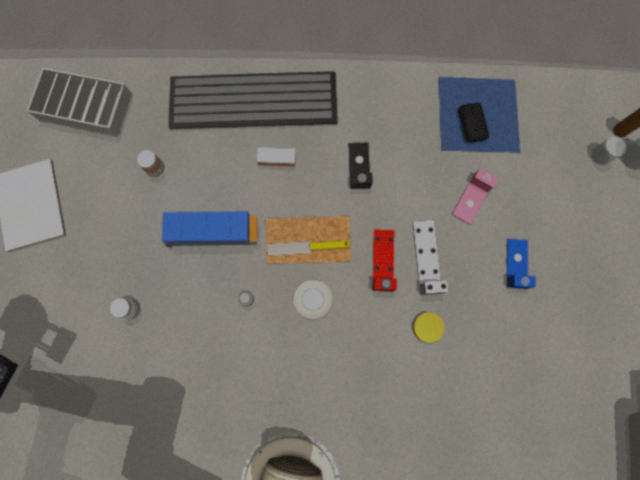

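View pics/side0.png

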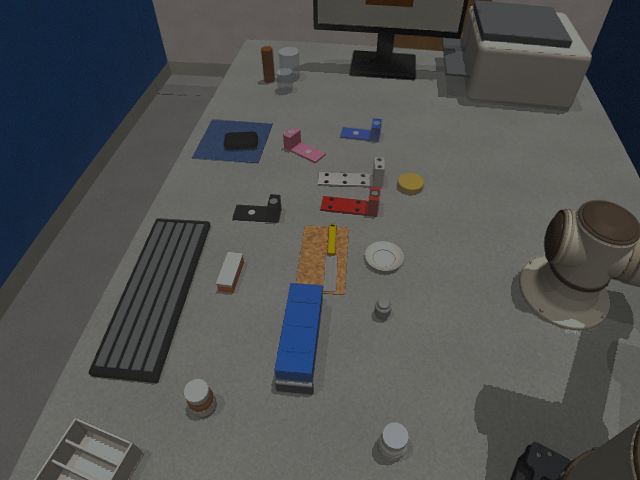

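The top view shows the blue case with its orange lip at (253,229), and the spatula on the cork mat with its handle at (330,245). The bare-aluminium bracket (part1) is at (428,257), the red one (part2) at (384,260) and the black one (part3) at (360,165). No green bracket or filter block is visible. The white and orange item at (276,157) is the slide box, and the pink (475,195) and blue (519,263) brackets are decoys.

```bash
cat >> h.py <<'E'
from scipy.spatial.transform import Rotation as Ro
def _rays(p,uv):
    uv=np.asarray(uv,float).reshape(-1,1,2)
    n=cv2.undistortPoints(uv,np.array(p['K'],float),np.array(p['dist_coeffs'],float)).reshape(-1,2)
    return np.c_[n,np.ones(len(n))]@Ro.from_quat(p['rotation']).as_matrix().T
rays=_rays
def rect(P):
    (c,s,a)=cv2.minAreaRect(np.float32(P[:,:2])*1000); return np.round(c,1),np.round(s,1),round(a,1)
E
python3 - <<'E'
from h import *
z=np.load('top0.npz'); p={k:z[k] for k in('K','dist_coeffs','eye','rotation')}
im,d=z['im'],z['d']; C=cloud(p,d); hsv=cv2.cvtColor(im,cv2.COLOR_BGR2HSV)
H,S,V=[hsv[...,i].astype(int) for i in range(3)]; Z=C[...,2]
def box(x0,y0,x1,y1):
    m=np.zeros(Z.shape,bool); m[y0:y1,x0:x1]=1; return m
def rep(n,m):
    P=C[m]; print(n,m.sum(),rect(P),'z',np.round(np.percentile(P[:,2],[5,50,95])*1000,1))
rep('bench',box(350,380,420,440)&(d>0))
cs=box(155,200,262,250)
rep('cover',cs&(H>95)&(H<130)&(S>120)&(Z>.065))
rep('lip',cs&(H<20)&(S>120)&(Z>.03))
mt=box(258,210,358,270)
rep('mat',mt&(S>70)&(H<25)&(Z<.012)|mt&(Z>.006)&(Z<.0)|mt&(H>20)&(H<35)&(S>120))
rep('handle',mt&(H>20)&(H<35)&(S>150))
rep('blade',mt&(S<50)&(Z>-.01))
for n,b in dict(p1=(408,215,452,298),p2=(370,226,400,295),p3=(345,138,376,192)).items():
    m=box(*b); top=dict(p1=64,p2=57,p3=50)[n]/1000
    rep(n+' top',m&(abs(Z-top)<.008)); 
    col=dict(p1=(V>165)&(S<40),p2=(S>150)&((H<8)|(H>172)),p3=(V<70))[n]
    rep(n+' foot',m&(Z>.002)&(Z<.014)&col)
for n,b in dict(slide=(250,140,302,172),dish=(290,278,336,322),obj=(234,286,258,310),jar1=(130,145,166,178),jar2=(105,290,138,322)).items():
    rep(n,box(*b)&(Z>.008))
E
```

```text
bench 4188 (array([ 162.4, -209.3]), array([131.8, 158.2]), 0.7) z [-4.  -0.4  3.3]
cover 2450 (array([503.1, 101.5]), array([427.6, 149.7]), 60.6) z [73.9 78.1 81.9]
lip 195 (array([564.8, 100.3]), array([57.5, 16.6]), 2.0) z [39.1 43.  47.1]
mat 3382 (array([468.6, -29.5]), array([272.8, 201.6]), 2.7) z [-0.6  3.3 18.3]
handle 316 (array([440.2, -85.5]), array([207.8,  91.9]), 4.6) z [12.2 18.6 22.6]
blade 2438 (array([477.2, -27.4]), array([289.4, 237.9]), 1.3) z [-3.4  0.7  7.2]
p1 top 278 (array([ 437.3, -314.8]), array([26.1, 52.1]), 5.1) z [59.3 63.9 67. ]
p1 foot 468 (array([ 528.8, -307.6]), array([133.1,  42.4]), 5.3) z [ 3.3  7.  10.7]
p2 top 263 (array([ 443.1, -203.1]), array([48.2, 26.5]), 88.2) z [52.7 57.2 60.8]
p2 foot 920 (array([ 517. , -204.5]), array([ 48. , 116.4]), 89.6) z [ 3.4  7.  10.6]
p3 top 256 (array([ 689.3, -149.3]), array([28. , 49.2]), 2.0) z [44.3 50.1 53.6]
p3 foot 528 (array([ 733.8, -147. ]), array([115.5,  48.1]), 2.4) z [ 3.5  6.8 11.1]
slide 658 (array([548.9,  27.6]), array([448.2,  93.4]), 7.5) z [14.2 31.3 35.9]
dish 606 (array([400.9, -36.4]), array([ 88.1, 106.2]), 60.0) z [ 8.3 11.6 17.1]
obj 194 (array([366. ,  42.9]), array([190.6,  32.9]), 60.2) z [25.4 39.3 47.9]
jar1 501 (array([542.9, 154.9]), array([579.1,  75.4]), 51.4) z [14.2 65.5 72.7]
jar2 494 (array([366. , 178.2]), array([454.8,  46.1]), 87.5) z [22.4 67.5 72.4]
```

```bash
cat >> h.py <<'E'
def blob(m):
    m=cv2.morphologyEx(m.astype(np.uint8),cv2.MORPH_OPEN,np.ones((3,3)))
    c,_=cv2.findContours(m,cv2.RETR_EXTERNAL,cv2.CHAIN_APPROX_NONE)
    return max(c,key=cv2.contourArea).reshape(-1,2)
E
python3 - <<'E'
from h import *
z=np.load('top0.npz'); p={k:z[k] for k in('K','dist_coeffs','eye','rotation')}
im,d=z['im'],z['d']; C=cloud(p,d); hsv=cv2.cvtColor(im,cv2.COLOR_BGR2HSV)
H,S,V=[hsv[...,i].astype(int) for i in range(3)]; Z=C[...,2]
def box(x0,y0,x1,y1):
    m=np.zeros(Z.shape,bool); m[y0:y1,x0:x1]=1; return m&(d>.2)
def rep(n,m,h): print(n,rect(onz(p,blob(m),h)))
cs=box(155,200,262,250)
rep('cover',cs&(H>95)&(H<130)&(S>120)&(Z>.068),.078)
rep('lip',cs&(H<20)&(S>120)&(Z>.03),.043)
mt=box(258,210,358,270)
rep('mat',(mt&(S>60)&(H<40)),.003)
rep('handle',mt&(H>20)&(H<35)&(S>150)&(Z>.008),.019)
rep('blade',mt&(S<70)&(V>120)&(box(262,238,312,260)),.006)
rep('p1 foot',box(408,215,440,285)&(V>130)&(S<40)&(Z<.02)&(Z>.002),.007)
for n,b,h in(('slide',(250,140,302,172),.032),('dish',(290,278,336,322),.012),('obj',(234,286,258,310),.045),('jar1',(130,145,166,178),.07),('jar2',(105,290,138,322),.07)):
    rep(n,box(*b)&(abs(Z-h)<.008),h)
E
```

```text
cover (array([560.1, 203.1]), array([ 63.9, 191.3]), 1.2)
lip (array([564.8, 100.3]), array([56.6, 16.1]), 2.5)
mat (array([548.4, -25.9]), array([111.9, 201.4]), 2.8)
handle (array([534.1, -77.8]), array([18. , 91.8]), 4.8)
blade (array([525.7,  18.7]), array([ 28. , 101.4]), 4.8)
p1 foot (array([ 529. , -306.5]), array([142.9,  50.7]), 4.7)
slide (array([745. ,  53.9]), array([37.8, 91.4]), 1.1)
dish (array([408.8, -40.8]), array([84.9, 85.2]), 1.2)
obj (array([405.3, 111.1]), array([20.1, 20.4]), 1.3)
jar1 (array([719.1, 352.9]), array([41.6, 43.4]), 0.8)
jar2 (array([374.6, 383.4]), array([37.3, 43.2]), 1.7)
```

```bash
python3 -m pendant '[[100,0.022,-0.051,0,-5],[100,0.022,-0.051,0,-5],[100,0.022,-0.051,0,-5],[100,0.022,-0.051,0,-5],[100,0.022,-0.051,0,-5],[100,0.022,-0.051,0,-5],[100,0.022,-0.051,0,-5],[100,0.022,-0.051,0,-5],[100,0.022,-0.051,0,-5],[100,0.022,-0.051,0,-5],[100,0.022,-0.051,0,-5],[100,0.022,-0.051,0,-5],[100,0,0,0,0],[100,0,0,0,0]]'
cat >> h.py <<'E'
def st():
    o=manip.get_obs(); R=Ro.from_quat(o['tool_rot']).as_matrix()
    yaw=np.degrees(np.arctan2(R[1,1],R[0,1])); yaw=(yaw+90)%180-90
    print('t',round(o['time_s'],2),'pos',np.round(np.array(o['position'])*1000,1),'closeyaw',round(yaw,1),'tilt',np.round(R[:,2],3),'F',np.round(o['force'],1),'op',round(o['opening'],3),'gf',round(o['gripper_force'],1),'j',np.round(o['joints'],2)); return o
E
python3 - <<'E'
from h import *
st(); im,d,p=cap('wrist','w1')
C=cloud(p,d); hsv=cv2.cvtColor(im,cv2.COLOR_BGR2HSV); H,S,V=[hsv[...,i].astype(int) for i in range(3)]
m=(H>20)&(H<35)&(S>150)&(C[...,2]>.008)&(d>0)
print(rect(onz(p,blob(m),.019)))
E
```

```text
time_s: 1.85
position: [0.529, -0.0464, 0.222]
tool_rot: [0.736, -0.677, -0.001, 0.0]
force: [-0.6, -0.7, 0.1]
opening: 1.001
gripper_force: 0.0
t 1.85 pos [529.  -46.4 222. ] closeyaw 4.8 tilt [-0.001  0.    -1.   ] F [-0.6 -0.7  0.1] op 1.001 gf 0.0 j [ 0.22  0.23 -0.22 -0.   -1.12 -0.13]
(array([535., -79.]), array([16.1, 93. ]), 5.0)
```

View pics/w1.png

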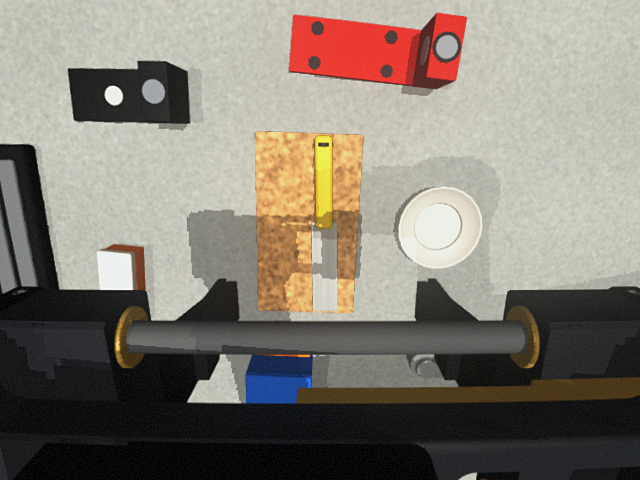

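The wrist view shows the yellow handle at (323,180) and the blade below it at (325,265), both clear of the dish at (440,228). I'll descend on the front of the handle.

```bash
python3 -m pendant '[[60,0.0035,-0.005,-0.05,0],[60,0,0,-0.05,0],[60,0,0,-0.05,0],[60,0,0,-0.04,0],[60,0,0,-0.02,0],[60,0,0,-0.006,0],[60,0,0,0,0],[0,0,0,0,0],[0,0,0,0,0],[0,0,0,0,0],[0,0,0,0,0],[0,0,0,0,0],[0,0,0,0,0]]'
```

```text
time_s: 3.52
position: [0.533, -0.0513, 0.0068]
tool_rot: [0.736, -0.676, 0.0, 0.0]
force: [-0.9, -1.1, 2.4]
opening: 0.207
gripper_force: 30.0
```

```bash
python3 -m pendant '[[0,0,0,0.02,0],[0,0,0,0.02,0],[0,0.02,0,0.02,-1.5],[0,0.0165,-0.003,0,-1.5],[0,0,0,0,0],[0,0,0,0,0]]'
python3 - <<'E'
from h import *
st()
for n in('top','side'):
    im,d,p=cap(n)
    C=cloud(p,d); hsv=cv2.cvtColor(im,cv2.COLOR_BGR2HSV); H,S,V=[hsv[...,i].astype(int) for i in range(3)]
    W=C; lip=(H<20)&(S>120)&(abs(W[...,2]-.043)<.008)&(abs(W[...,1]-.1)<.03)&(abs(W[...,0]-.565)<.05)&(d>0)
    print(n,'lip',rect(onz(p,blob(lip),.043)))
    cov=(H>95)&(H<130)&(S>120)&(abs(W[...,2]-.078)<.006)&(d>0)
    print('cov',rect(onz(p,blob(cov),.078)))
    bl=(S<70)&(abs(W[...,0]-.57)<.03)&(W[...,1]>-.03)&(W[...,1]<.1)&(W[...,2]>.04)&(d>0)
    b=W[bl]; 
    if len(b)>20:
        A=np.c_[b[:,1]*0+1,b[:,1]]; print('blade',rect(b),len(b),'z fit at y=0, slope',np.linalg.lstsq(A,b[:,2],rcond=None)[0])
    else: print('few',len(b))
    if n=='side': cv2.imwrite('pics/s2.png',cv2.resize(im[200:420,200:420],(660,600)))
E
```

```text
time_s: 4.28
position: [0.5681, -0.0543, 0.0657]
tool_rot: [0.718, -0.696, -0.001, 0.001]
force: [-0.7, -0.0, -1.8]
opening: 0.202
gripper_force: 30.0
t 4.28 pos [568.1 -54.3  65.7] closeyaw 1.8 tilt [-0.002 -0.    -1.   ] F [-0.7 -0.  -1.8] op 0.202 gf 30.0 j [ 0.19  0.45 -0.32 -0.   -0.8  -0.16]
top lip (array([555.4,  97.6]), array([37.6, 11.5]), 2.5)
cov (array([557.8, 260.1]), array([61.8, 77.2]), 1.2)
blade (array([568.5,  35.3]), array([ 58.4, 129.6]), 0.7) 2432 z fit at y=0, slope [0.32865651 0.47642149]Traceback (most recent call last):
  File "<stdin>", line 7, in <module>
  File "h.py", line 28, in blob
    return max(c,key=cv2.contourArea).reshape(-1,2)
           ~~~^^^^^^^^^^^^^^^^^^^^^^^
ValueError: max() iterable argument is empty
```

```bash
python3 - <<'E'
from h import *
im,d,p=cap('side'); im2,d2,p2=cap('wrist')
a=cv2.resize(im[190:410,210:430],(500,500)); b=cv2.resize(im2,(300,225)); c=np.zeros((500,800,3),np.uint8); c[:,:500]=a; c[:225,500:]=b
cv2.imwrite('pics/s2.png',c)
np.savez('s2.npz',im=im,d=d,**p)
E
```

```text
(no output)
```

View pics/s2.png

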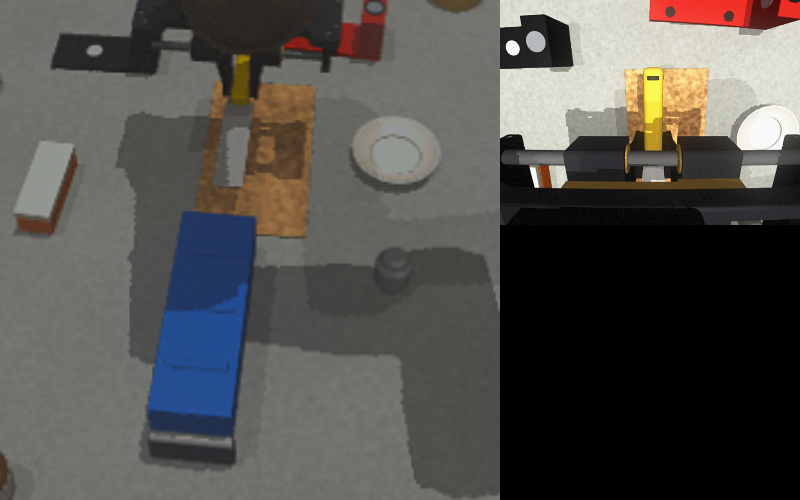

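The side view shows the spatula held level, with its blade at crop (235,160) and pointing at the case. The lip is hidden behind the cover from here. I'll check the blade's height and pitch.

```bash
python3 - <<'E'
from h import *
z=np.load('s2.npz'); p={k:z[k] for k in('K','dist_coeffs','eye','rotation')}; im,d=z['im'],z['d']
C=cloud(p,d); hsv=cv2.cvtColor(im,cv2.COLOR_BGR2HSV); S=hsv[...,1]
m=np.zeros(d.shape,bool); m[225:285,295:330]=1
m&=(d>0)&(C[...,2]>.045)&(C[...,2]<.09)&(S<70)&(abs(C[...,0]-.566)<.025)
b=C[m]; print(len(b),rect(b)); A=np.c_[np.ones(len(b)),b[:,1]]; s=np.linalg.lstsq(A,b[:,2],rcond=None)[0]; print(s, b[:,1].min(),b[:,1].max())
# cover outline top
cov=(hsv[...,0]>95)&(hsv[...,0]<130)&(S>100)&(abs(C[...,2]-.078)<.006)&(d>0)&(C[...,1]>.05)&(C[...,1]<.4)
print(rect(onz(p,blob(cov),.078)))
E
```

```text
505 (array([568.1,  23.1]), array([ 34.3, 171.1]), 0.0)
[ 0.06785259 -0.05557632] -0.06244059538856672 0.10862584304659462
(array([561. , 205.3]), array([ 66.6, 194.2]), 1.9)
```

```bash
python3 -m pendant '[[0,0,0,-0.02,0],[0,0,0,-0.0125,0],[0,0,0,0,0],[0,0,0.02,0,0],[0,-0.001,0.02,0,0],[0,0,0.02,0,0],[0,0,0,0,0]]'; python3 -m pendant '[[0,-0.001,0.02,0,0],[0,0,0.02,0,0],[0,0,0.009,0,0],[0,0,0,0,0]]'
```

```text
time_s: 5.35
position: [0.5671, 0.0008, 0.0351]
tool_rot: [0.719, -0.695, 0.001, 0.005]
force: [2.8, -25.8, 1.3]
opening: 0.201
gripper_force: 31.9
time_s: 5.85
position: [0.5679, 0.0567, 0.0345]
tool_rot: [0.719, -0.695, 0.0, -0.001]
force: [-0.2, -0.9, -0.4]
opening: 0.007
gripper_force: 0.0
```

```bash
python3 - <<'E'
from h import *
st()
im,d,p=cap('side'); im2,d2,p2=cap('wrist')
np.savez('s3.npz',im=im,d=d,**p)
a=cv2.resize(im[190:410,210:430],(500,500)); b=cv2.resize(im2,(300,225)); c=np.zeros((500,800,3),np.uint8); c[:,:500]=a; c[:225,500:]=b
cv2.imwrite('pics/s3.png',c)
E
```

```text
t 5.85 pos [567.9  56.7  34.5] closeyaw 2.0 tilt [ 0.001  0.001 -1.   ] F [-0.2 -0.9 -0.4] op 0.007 gf 0.0 j [ 0.38  0.5  -0.35 -0.   -0.72 -0.35]
```

View pics/s3.png

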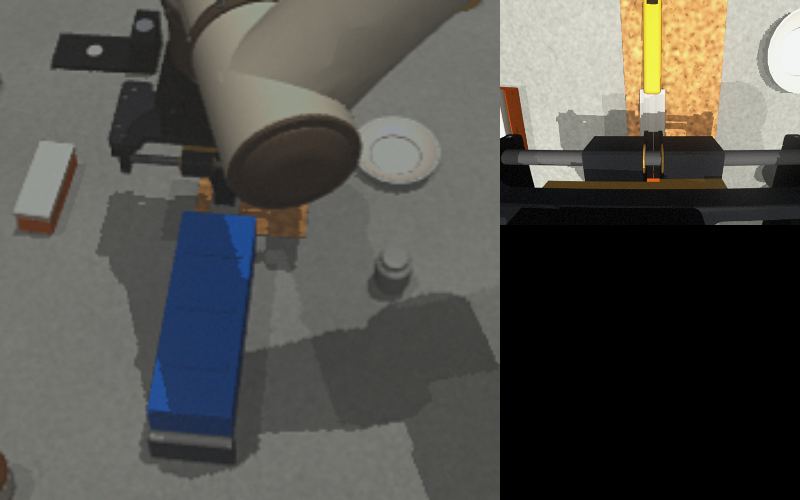

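```bash
python3 -m pendant '[[0,0,0,0.04,0],[0,0,0,0.05,0],[0,0,-0.04,0.05,0],[30,0,-0.05,0.03,0],[60,0,-0.05,0,0],[60,0,-0.03,0,0],[60,0,0,0,0]]'
python3 - <<'E'
from h import *
st()
im2,d2,p2=cap('wrist','w4'); im,d,p=cap('side'); np.savez('w4.npz',im=im2,d=d2,**p2); np.savez('s4.npz',im=im,d=d,**p)
C=cloud(p2,d2); hsv=cv2.cvtColor(im2,cv2.COLOR_BGR2HSV); H,S,V=[hsv[...,i].astype(int) for i in range(3)]
m=(H>20)&(H<35)&(S>150)&(d2>0)&(C[...,2]>.006)
P=C[m]; print('handle',rect(onz(p2,blob(m),.019)),np.percentile(P[:,2],[5,50,95]), 'slope',np.polyfit(P[:,1],P[:,2],1))
E
```

```text
time_s: 6.82
position: [0.5671, -0.1159, 0.2028]
tool_rot: [0.717, -0.697, -0.0, 0.0]
force: [-0.4, 0.3, -0.3]
opening: 0.375
gripper_force: 0.0
t 6.83 pos [ 567.1 -115.9  202.8] closeyaw 1.7 tilt [-0.  0. -1.] F [-0.4  0.3 -0.3] op 0.375 gf 0.0 j [ 0.08  0.32 -0.14 -0.   -1.11 -0.05]
handle (array([572.1, -46.4]), array([17.2, 82.4]), 2.0) [0.01819801 0.02390663 0.3200567 ] slope [-1.07678907  0.00938356]
```

View pics/w4.png

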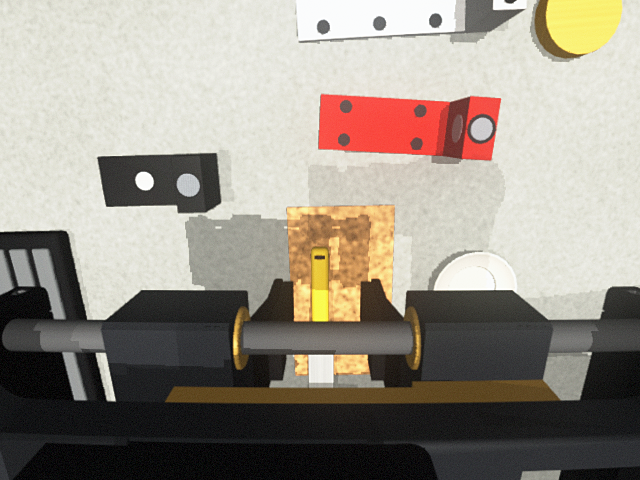

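```bash
python3 - <<'E'
from h import *
z=np.load('w4.npz'); p={k:z[k] for k in('K','dist_coeffs','eye','rotation')}; im,d=z['im'],z['d']
def an(im,d,p,tag):
    C=cloud(p,d); hsv=cv2.cvtColor(im,cv2.COLOR_BGR2HSV); H,S,V=[hsv[...,i].astype(int) for i in range(3)]
    m=(H>20)&(H<35)&(S>150)&(d>0)&(C[...,2]>.006)&(C[...,2]<.08)&(abs(C[...,0]-.57)<.04)&(abs(C[...,1])<.15)
    P=C[m]; print(tag,'handle',len(P),rect(P)); f=np.polyfit(P[:,1],P[:,2],1); print(f,'z at ends',np.polyval(f,[P[:,1].min(),P[:,1].max()]),P[:,1].min(),P[:,1].max(),P[:,0].mean())
    m=(S<70)&(d>0)&(C[...,2]>.006)&(C[...,2]<.08)&(abs(C[...,0]-.57)<.016)&(C[...,1]>-.02)&(C[...,1]<.09)
    P=C[m]
    if len(P)>20: f=np.polyfit(P[:,1],P[:,2],1); print('blade',len(P),np.polyval(f,[0,.05,.09]),rect(P))
an(im,d,p,'wrist')
z=np.load('s4.npz'); p={k:z[k] for k in('K','dist_coeffs','eye','rotation')}
an(z['im'],z['d'],p,'side')
im,d,p=cap('top'); an(im,d,p,'top')
a=cv2.resize(z['im'][190:410,210:430],(400,400)); b=cv2.resize(im[180:300,200:320],(400,400),interpolation=cv2.INTER_CUBIC)
cv2.imwrite('pics/s5.png',np.hstack([a,b]))
E
```

```text
wrist handle 1193 (array([572.2, -48.1]), array([17.3, 77. ]), 1.7)
[0.1102847  0.02784026] z at ends [0.01828878 0.02680342] -0.086607480341818 -0.00940153187456702 0.5721205013676004
blade 821 [0.01504328 0.02044561 0.02476748] (array([568.8,  55.2]), array([28. , 39.3]), 1.9)
side handle 225 (array([573.1, -36.2]), array([19.7, 95.8]), 3.0)
[0.07770216 0.02669075] z at ends [0.02015277 0.02761507] -0.08414161702452949 0.011895684434062415 0.5715240363001872
blade 248 [0.01526362 0.02103378 0.02564991] (array([569.6,  36.3]), array([27.9, 62.1]), 2.1)
top handle 302 (array([571.2, -37.6]), array([16.6, 91.4]), 2.5)
[0.09293431 0.02622858] z at ends [0.01850524 0.02699385] -0.08310529891322108 0.008234553914357984 0.5705929120252441
blade 139 [0.01430746 0.0204695  0.02539913] (array([569.4,  21.7]), array([25.3, 30.4]), 3.5)
```

View pics/s5.png

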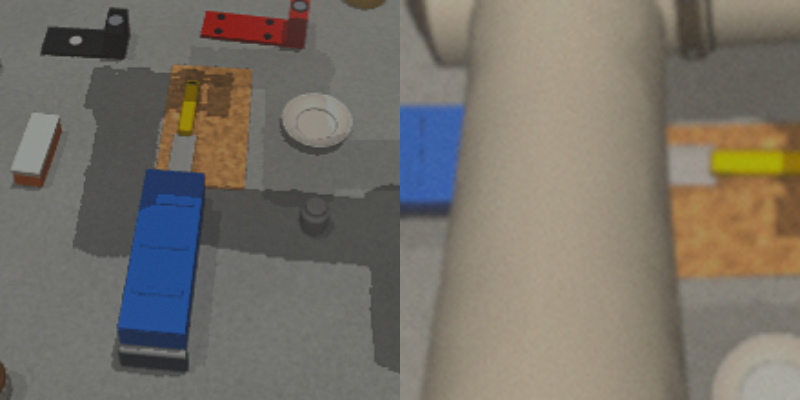

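My first push jammed because the slot ends at the tray wall, so the blade can only go in about 16 mm before it stops. The spatula is now propped usefully: its handle end is on the mat and its tip is on the ledge under the lip, about 0.1 rad nose-up. I'll grip it again right behind the blade and lift.

```bash
python3 -m pendant '[[60,0.003,0.04,0,0],[60,0,0.04,-0.03,0],[60,0,0.04,-0.04,0],[60,0,0,-0.05,0],[60,0,0,-0.04,0],[60,0,0,-0.02,0],[60,0,0,-0.01,0],[60,0,0,0,0]]'; python3 - <<'E'
from h import *
st()
im,d,p=cap('side')
C=cloud(p,d); hsv=cv2.cvtColor(im,cv2.COLOR_BGR2HSV); H,S,V=[hsv[...,i].astype(int) for i in range(3)]
m=(S<70)&(d>0)&(C[...,2]>.006)&(C[...,2]<.08)&(abs(C[...,0]-.57)<.016)&(C[...,1]>.02)&(C[...,1]<.09)
P=C[m]; print(len(P),rect(P))
E
```

```text
time_s: 7.98
position: [0.5704, 0.0064, 0.0127]
tool_rot: [0.719, -0.695, -0.0, 0.0]
force: [-0.4, 0.0, -0.1]
opening: 0.602
gripper_force: 0.0
t 7.97 pos [570.4   6.4  12.7] closeyaw 1.9 tilt [-0.001 -0.    -1.   ] F [-0.4  0.  -0.1] op 0.602 gf 0.0 j [ 0.3   0.53 -0.37  0.   -0.67 -0.26]
199 (array([569.1,  44. ]), array([27.6, 47.9]), 1.5)
```

```bash
python3 -m pendant '[[60,0,-0.01,0,0],[60,0,0,0,0],[0,0,0,0,0],[0,0,0,0,0],[0,0,0,0,0],[0,0,0,0,0],[0,0,0,0,0]]'; python3 -m pendant '[[0,0,0,0.006,0],[0,0,0,0.006,0],[0,0,0,0.006,0],[0,0,0,0,0]]'
```

```text
time_s: 8.9
position: [0.5704, -0.0043, 0.0128]
tool_rot: [0.719, -0.696, -0.0, 0.0]
force: [-0.4, 0.3, 0.0]
opening: 0.202
gripper_force: 30.0
time_s: 9.4
position: [0.5705, -0.0041, 0.0314]
tool_rot: [0.719, -0.695, 0.0, -0.0]
force: [-0.5, -0.3, -2.2]
opening: 0.205
gripper_force: 30.2
```

```bash
cat >> h.py <<'E'
def look(ylo,yhi,save=None):
    st(); im,d,p=cap('side',save)
    C=cloud(p,d); hsv=cv2.cvtColor(im,cv2.COLOR_BGR2HSV); H,S,V=[hsv[...,i].astype(int) for i in range(3)]
    m=(S<70)&(d>0)&(C[...,2]>.02)&(abs(C[...,0]-.568)<.014)&(C[...,1]>ylo)&(C[...,1]<yhi)
    P=C[m]
    if len(P)>20:
        f=np.polyfit(P[:,1],P[:,2],1); print('blade',len(P),'slope',round(f[0],3),'z',np.round(np.polyval(f,[ylo,yhi])*1000,1),P[:,1].max())
    m=(H>95)&(H<130)&(S>100)&(d>0)&(abs(C[...,0]-.56)<.045)&(C[...,1]>.06)&(C[...,1]<.45)
    P=C[m]; P=P[abs(P[:,0]-.56)<.02]
    f=np.polyfit(P[:,1],P[:,2],1); r=P[:,2]-np.polyval(f,P[:,1]); P=P[abs(r)<.008]; f=np.polyfit(P[:,1],P[:,2],1)
    print('cover angle',round(-np.arctan(f[0]),3),'y',P[:,1].min(),P[:,1].max(),'z',P[:,2].min(),P[:,2].max())
E
python3 -m pendant '[[0,0,0,0.006,0],[0,0,0,0.006,0],[0,0,0,0,0]]'; python3 -c "
from h import *
look(.025,.09)"
```

```text
time_s: 9.78
position: [0.5706, -0.0042, 0.0434]
tool_rot: [0.719, -0.695, 0.0, -0.0]
force: [-0.2, -0.3, -1.8]
opening: 0.204
gripper_force: 30.2
t 9.78 pos [570.6  -4.2  43.4] closeyaw 1.9 tilt [ 0.  0. -1.] F [-0.2 -0.3 -1.8] op 0.204 gf 30.2 j [ 0.28  0.48 -0.35  0.   -0.74 -0.24]
blade 868 slope -0.614 z [311.7 271.8] 0.08998995658633313
cover angle 0.1 y 0.11246306179748766 0.3048327351857866 z 0.06746873648446128 0.10018027672436747
```

```bash
python3 -m pendant '[[0,0,0,0.008,0],[0,0,0.005,0.008,0],[0,0,0.008,0.008,0],[0,0,0.008,0.008,0],[0,0,0.008,0.008,0],[0,0,0,0,0]]'; python3 -c "
from h import *
look(.04,.1,'s6')"
```

```text
time_s: 10.58
position: [0.5711, 0.0259, 0.0838]
tool_rot: [0.719, -0.695, 0.0, -0.001]
force: [-0.1, 0.2, -0.2]
opening: 0.207
gripper_force: 30.1
t 10.57 pos [571.1  25.9  83.8] closeyaw 1.9 tilt [ 0.002  0.001 -1.   ] F [-0.1  0.2 -0.2] op 0.207 gf 30.1 j [ 0.33  0.43 -0.31 -0.   -0.83 -0.29]
blade 944 slope -0.017 z [353. 352.] 0.09978909134094227
cover angle 0.311 y 0.12848024627734067 0.3126788002942576 z 0.06885088320757093 0.13742065127950032
```

```bash
python3 -m pendant '[[0,0,0.006,0.012,0],[0,0,0.007,0.012,0],[0,0,0.008,0.012,0],[0,0,0.009,0.012,0],[0,0,0.01,0.012,0],[0,0,0.012,0.011,0],[0,0,0.012,0.011,0],[0,0,0.012,0.01,0],[0,0,0.013,0.01,0],[0,0,0,0,0]]'; python3 -c "
from h import *
look(.04,.1,'s7')"
```

```text
time_s: 11.88
position: [0.5708, 0.1153, 0.1855]
tool_rot: [0.719, -0.695, 0.0, -0.001]
force: [-0.3, -0.0, -1.8]
opening: 0.203
gripper_force: 30.2
t 11.88 pos [570.8 115.3 185.5] closeyaw 1.9 tilt [ 0.001  0.001 -1.   ] F [-0.3 -0.  -1.8] op 0.203 gf 30.2 j [ 0.48  0.34 -0.16 -0.   -1.07 -0.44]
blade 45 slope 0.452 z [528.4 555.5] 0.0994580427960261
cover angle 0.984 y 0.22044829161871343 0.3336991170373809 z 0.061822763287143756 0.22122154157157115
```

View pics/s7.png

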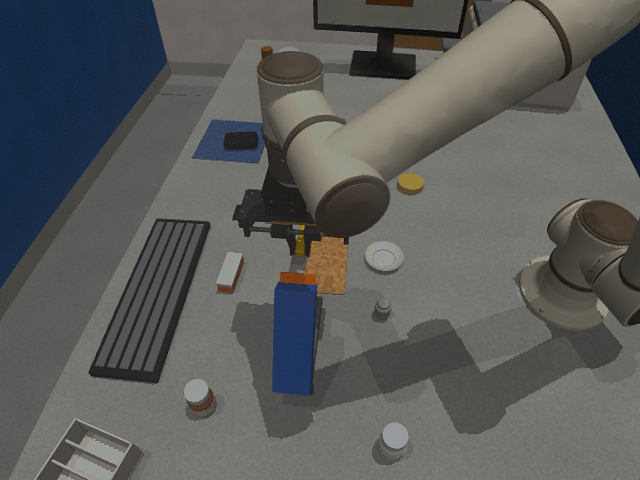

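The cover stands at about 0.98 rad with its lip at (298,278). I'll push the blade tip forward into the cover to open it past vertical.

```bash
python3 -m pendant '[[0,0,0.015,0,0],[0,0,0.015,0,0],[0,0,0.015,0,0],[0,0,0.015,0,0],[0,0,0.015,0,0],[0,0,0.015,0,0],[0,0,0.015,0,0],[0,0,0.015,0,0],[0,0,0.015,0,0],[0,0,0.015,0,0],[0,0,0,0,0]]'; python3 - <<'E'
from h import *
st(); im,d,p=cap('side'); im2,d2,p2=cap('top')
cv2.imwrite('pics/s8.png',np.hstack([cv2.resize(im[150:450,180:480],(400,400)),cv2.resize(im2[100:340,100:340],(400,400))]))
E
```

```text
time_s: 13.3
position: [0.5707, 0.2654, 0.185]
tool_rot: [0.719, -0.695, -0.0, -0.001]
force: [0.4, -0.7, -0.2]
opening: 0.202
gripper_force: 30.2
t 13.3 pos [570.7 265.4 185. ] closeyaw 1.9 tilt [ 0.001  0.001 -1.   ] F [ 0.4 -0.7 -0.2] op 0.202 gf 30.2 j [ 0.69  0.42 -0.04 -0.   -1.11 -0.66]
```

View pics/s8.png

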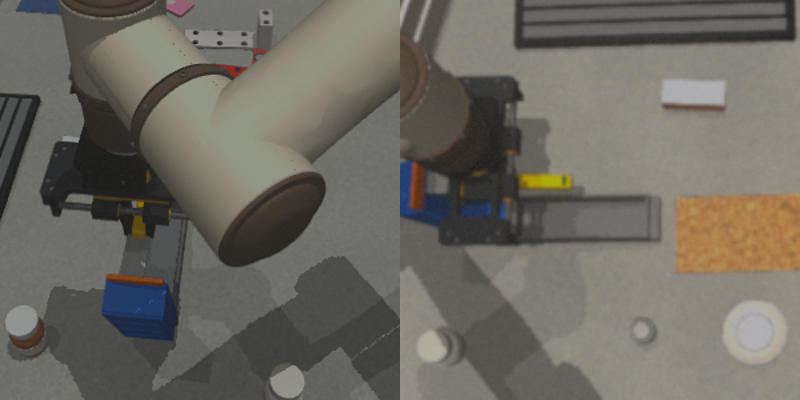

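The cover is now past vertical and the empty tray is visible. Next I'll put the spatula back on the mat.

```bash
python3 -m pendant '[[0,0,-0.02,0,0],[0,0,-0.04,0,0],[0,0,-0.05,0,0],[0,-0.005,-0.05,0,0],[0,-0.005,-0.05,0,0],[0,-0.005,-0.05,0,0],[0,-0.005,-0.045,0,0],[0,0,0,-0.04,0],[0,0,0,-0.05,0],[0,0,0,-0.04,0],[0,0,0,-0.025,0],[0,0,0,-0.01,0],[0,0,0,-0.005,0],[0,0,0,-0.005,0],[0,0,0,0,0]]'
```

```text
time_s: 15.28
position: [0.5514, -0.0412, 0.0109]
tool_rot: [0.719, -0.695, 0.001, -0.001]
force: [-0.2, 0.3, 1.7]
opening: 0.204
gripper_force: 30.7
```

```bash
python3 -m pendant '[[35,0,0,0,0],[50,0,0,0,0],[60,0,0,0,0],[60,0,0,0.05,0],[80,0,0,0.05,-10],[100,0,-0.02,0.05,-10],[100,-0.02,-0.05,0.04,-10],[100,-0.02,-0.05,0,-10],[100,-0.02,-0.05,0,-10],[100,-0.02,-0.05,0,-10],[100,-0.02,-0.04,0,-10],[100,-0.012,-0.013,0,-10],[100,0,0,0,-7],[100,0,0,0,0]]'
cat >> h.py <<'E'
def box(x0,y0,x1,y1):
    m=np.zeros((480,640),bool); m[y0:y1,x0:x1]=1; return m
def near(C,d,x,y,r,z0,z1): return (d>.1)&(np.hypot(C[...,0]-x,C[...,1]-y)<r)&(C[...,2]>z0)&(C[...,2]<z1)
E
python3 - <<'E'
from h import *
st(); im,d,p=cap('top','t9'); C=cloud(p,d); im2,d2,p2=cap('wrist','w9'); C2=cloud(p2,d2)
cv2.imwrite('pics/c9.png',np.hstack([im[60:400,60:460],cv2.resize(im2,(400,300))[0:300].copy() if 0 else cv2.copyMakeBorder(cv2.resize(im2,(400,300)),0,40,0,0,cv2.BORDER_CONSTANT)]))
hsv=cv2.cvtColor(im,cv2.COLOR_BGR2HSV); H,S,V=[hsv[...,i].astype(int) for i in range(3)]
m=(H>20)&(H<35)&(S>150)&near(C,d,.55,-.07,.12,.006,.05); print('handle',rect(onz(p,blob(m),.019)),np.percentile(C[m][:,2],[5,50,95]))
m=(S<70)&(V>90)&near(C,d,.55,.03,.06,.0035,.03); print('blade',rect(C[m]),np.median(C[m][:,2]))
rim=near(C,d,.56,.2,.12,.033,.043)&(S<80); print('rim',rect(onz(p,blob(cv2.morphologyEx(rim.astype(np.uint8),cv2.MORPH_CLOSE,np.ones((9,9)))),.038)), rect(C[rim]))
for n,x,y,h in(('p1',.437,-.315,.064),('p2',.443,-.203,.057),('p3',.689,-.149,.05)):
    for t,(c,dd,pp) in dict(top=(C,d,p),wrist=(C2,d2,p2)).items():
        m=near(c,dd,x,y,.08,h-.006,h+.006)
        if m.sum()>60: print(n,t,rect(onz(pp,blob(m),h)))
E
```

```text
time_s: 17.02
position: [0.4395, -0.311, 0.197]
tool_rot: [-0.043, 0.999, 0.0, -0.0]
force: [-0.4, 0.2, 0.5]
opening: 0.998
gripper_force: 0.0
t 17.02 pos [ 439.5 -311.   197. ] closeyaw -85.1 tilt [-0.  0. -1.] F [-0.4  0.2  0.5] op 0.998 gf 0.0 j [-0.31  0.26 -0.24 -0.   -1.07 -1.17]
handle (array([550.7, -74. ]), array([16.6, 88.8]), 1.2) [0.01160444 0.01828996 0.0222815 ]
blade (array([569.3,  32.5]), array([ 72.9, 117. ]), 6.2) 0.006246988445421708
rim (array([559.3, 255.6]), array([ 63.9, 105.8]), 1.2) (array([562. , 208.6]), array([ 65.4, 198.5]), 2.7)
p1 wrist (array([ 435.9, -316.5]), array([26.7, 49.8]), 5.0)
p2 wrist (array([ 442. , -205.5]), array([51.3, 26.3]), 88.7)
p3 top (array([ 688.7, -149.3]), array([26.7, 49.2]), 1.3)
```

View pics/c9.png

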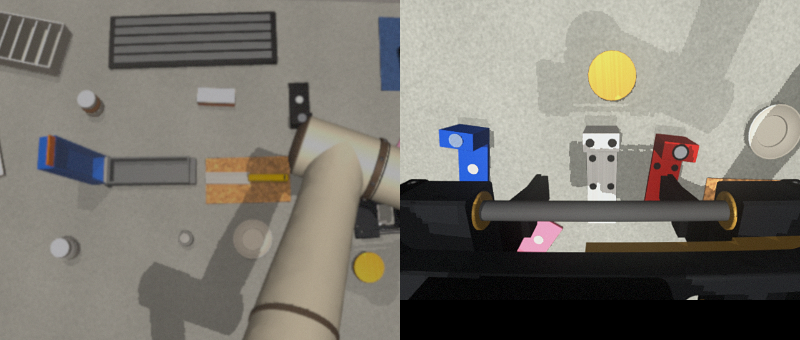

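The top crop shows the spatula flat on the mat at (248,178), the tray empty and the cover leaning back. The wrist view shows part1 (bare aluminium) at (601,140), between the blue decoy at (467,140) and the red part2 at (680,150). I'll grasp part1's upright.

```bash
python3 -m pendant '[[100,-0.003,-0.005,-0.05,0],[100,0,0,-0.05,0],[100,0,0,-0.04,0],[100,0,0,-0.019,0],[100,0,0,0,0],[0,0,0,0,0],[0,0,0,0,0],[0,0,0,0,0],[0,0,0,0,0],[0,0,0,0.01,0],[0,0,0,0.03,0],[0,0,0,0.05,0],[0,0,0,0.03,0],[0,0,0,0,0]]'
python3 - <<'E'
from h import *
st(); im,d,p=cap('side','s10'); C=cloud(p,d)
hsv=cv2.cvtColor(im,cv2.COLOR_BGR2HSV); S=hsv[...,1]; V=hsv[...,2]
m=(d>.1)&(S<60)&(V>120)&(abs(C[...,0]-.53)<.06)&(abs(C[...,1]+.31)<.05)&(C[...,2]>.03)&(C[...,2]<.16)
P=C[m]; print(len(P)); print(np.polyfit(P[:,0],P[:,2],1), rect(P))
E
```

```text
time_s: 18.88
position: [0.438, -0.3163, 0.1608]
tool_rot: [-0.042, 0.999, -0.001, 0.003]
force: [0.5, 0.7, -2.8]
opening: 0.574
gripper_force: 30.0
t 18.88 pos [ 438.  -316.3  160.8] closeyaw -85.1 tilt [ 0.005 -0.002 -1.   ] F [ 0.5  0.7 -2.8] op 0.574 gf 30.0 j [-0.33  0.29 -0.29  0.   -0.98 -1.16]
255
[0.00432698 0.12553542] (array([ 549.9, -305.4]), array([80.4, 52.4]), 3.7)
```

```bash
python3 - <<'E'
from h import *
R=[]
for i in range(3):
    im,d,p=cap('top'); R.append(d)
d=np.median(R,0); C=cloud(p,d)
m=near(C,d,.56,.2,.13,.028,.048)
m=cv2.morphologyEx(m.astype(np.uint8),cv2.MORPH_CLOSE,np.ones((3,3)))
n,l,s,_=cv2.connectedComponentsWithStats(m); k=1+np.argmax(s[1:,4]); print(s[k])
cs,h=cv2.findContours((l==k).astype(np.uint8),cv2.RETR_CCOMP,cv2.CHAIN_APPROX_NONE)
for c,hh in zip(cs,h[0]):
    if len(c)>20: print('hole' if hh[3]>=0 else 'outer',rect(onz(p,c.reshape(-1,2),.038)))
cv2.imwrite('pics/t11.png',cv2.resize(im[180:270,100:280],(720,360),interpolation=cv2.INTER_CUBIC))
E
```

```text
[155 216  95  30 905]
outer (array([559.7, 218.5]), array([ 68.8, 219.3]), 2.6)
hole (array([560.8, 203. ]), array([ 56.7, 179.2]), 2.3)
```

View pics/t11.png

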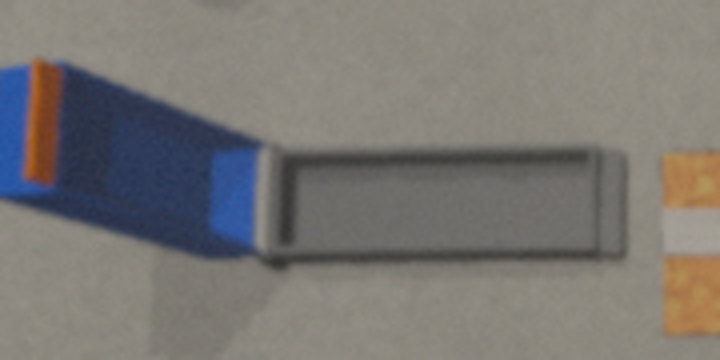

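The enlarged view shows the empty tray, its interior running from about (290,155) to (598,252) in the crop, with the ledge to its right. Part1 is held level, so I'll swing it over the tray.

```bash
python3 -m pendant '[[0,0.014,0.0494,0,5],[0,0.014,0.0494,0,9.7],[0,0.014,0.0494,0,9.7],[0,0.014,0.0494,0,9.7],[0,0.014,0.0494,0,9.7],[0,0.014,0.0494,0,9.7],[0,0.014,0.0494,0,9.7],[0,0.014,0.0494,0,9.7],[0,0.0135,0.0497,0,9.7],[0,0,0,0,4.7],[0,0,0,-0.03,0],[0,0,0,0,0],[0,0,0,0,0]]'
cat > held.py <<'E'
from h import *
import sys
zt=float(sys.argv[1])
o=st(); tz=o['position'][2]
for n in('side','top'):
    im,d,p=cap(n,sys.argv[2]+n); C=cloud(p,d)
    m=(d>.1)&(abs(C[...,0]-.56)<.06)&(C[...,1]>.08)&(C[...,1]<.31)&(abs(C[...,2]-zt)<.008)
    if m.sum()>60: 
        P=C[m]; print(n,m.sum(),'z',np.median(P[:,2]),'slope',np.polyfit(P[:,1],P[:,2],1)[0],rect(onz(p,blob(m),zt)))
E
python3 held.py 0.099 s12
```

```text
time_s: 20.7
position: [0.5626, 0.1288, 0.128]
tool_rot: [0.72, -0.694, 0.0, 0.0]
force: [1.1, 0.1, -2.0]
opening: 0.569
gripper_force: 30.0
t 20.7 pos [562.6 128.8 128. ] closeyaw 2.2 tilt [-0.    -0.001 -1.   ] F [ 1.1  0.1 -2. ] op 0.569 gf 30.0 j [ 0.51  0.39 -0.24  0.   -0.94 -0.47]
side 1843 z 0.09351473032890945 slope -0.014227181817155033 (array([558.7, 212.2]), array([ 50.1, 151.6]), 2.4)
top 823 z 0.09379893265729011 slope -0.003745149120613701 (array([557.4, 238.6]), array([ 47.8, 104. ]), 3.6)
```

```bash
python3 held.py 0.094 s13; python3 - <<'E'
import cv2,numpy as np
a=cv2.imread('pics/s13side.png'); b=cv2.imread('pics/s13top.png')
cv2.imwrite('pics/s13.png',np.hstack([cv2.resize(a[180:420,220:400],(375,500)),cv2.resize(b[170:290,140:242],(425,500))]))
E
```

```text
t 20.8 pos [563.  129.1 129. ] closeyaw 2.2 tilt [ 0.002  0.    -1.   ] F [ 0.2 -0.  -3. ] op 0.571 gf 30.0 j [ 0.51  0.39 -0.24  0.   -0.94 -0.47]
side 1861 z 0.09451981695300116 slope -0.001238279933918989 (array([559.6, 214.5]), array([ 50.5, 152.5]), 2.2)
top 903 z 0.09417124572469238 slope -0.00010309217350820523 (array([558.1, 239.9]), array([ 49.6, 104.4]), 1.2)
```

View pics/s13.png

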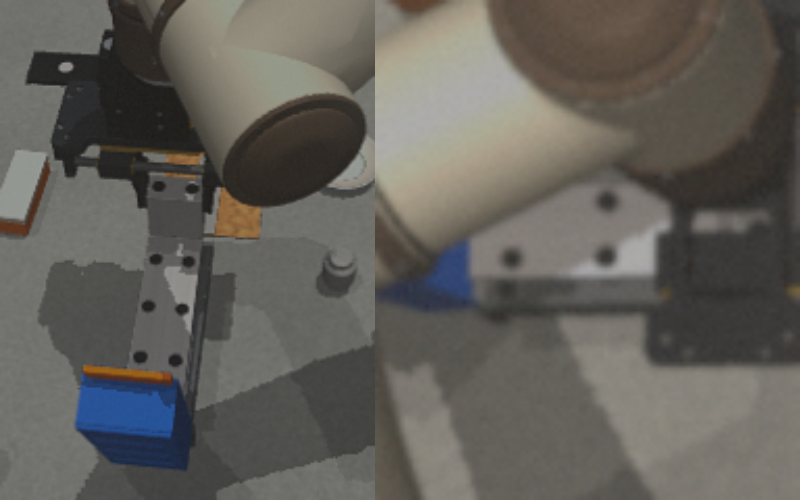

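The side view shows the foot lined up over the tray, with its far end hidden behind the orange lip. By the top view the foot tip is at y≈292 and the upright is under the TCP. Lowering, then checking the force.

```bash
python3 -m pendant '[[0,0.0008,-0.0007,-0.02,0],[0,0,0,-0.018,0],[0,0,0,-0.008,0],[0,0,0,-0.006,0],[0,0,0,-0.003,0],[0,0,0,0,0]]'; python3 -c "
from h import *
st()"
```

```text
time_s: 21.65
position: [0.5634, 0.1284, 0.0734]
tool_rot: [0.72, -0.694, 0.0, -0.0]
force: [0.0, -0.1, -2.8]
opening: 0.574
gripper_force: 30.0
t 21.65 pos [563.4 128.4  73.4] closeyaw 2.2 tilt [ 0.  0. -1.] F [ 0.  -0.1 -2.8] op 0.574 gf 30.0 j [ 0.5   0.45 -0.3   0.   -0.82 -0.47]
```

```bash
python3 -m pendant '[[0,0,0,-0.008,0],[0,0,0,-0.008,0],[0,0,0,-0.006,0],[0,0,0,-0.003,0],[0,0,0,0,0]]'; python3 -m pendant '[[0,0,0,-0.003,0],[0,0,0,-0.002,0],[0,0,0,0,0]]'
```

```text
time_s: 22.28
position: [0.563, 0.1283, 0.0478]
tool_rot: [0.72, -0.694, -0.0, 0.0]
force: [-0.4, 0.7, -3.4]
opening: 0.574
gripper_force: 30.0
time_s: 22.65
position: [0.5637, 0.1285, 0.0461]
tool_rot: [0.721, -0.693, 0.001, -0.0]
force: [-4.2, -0.3, 12.7]
opening: 0.571
gripper_force: 30.0
```

```bash
python3 -m pendant '[[80,0,0,0,0],[100,0,0,0,0],[100,0,0,0.03,0],[100,0,0,0.06,0],[100,0,0,0.06,-5],[100,-0.0135,-0.037,0,-10],[100,-0.0135,-0.037,0,-10],[100,-0.0135,-0.037,0,-10],[100,-0.0135,-0.037,0,-10],[100,-0.0135,-0.037,0,-10],[100,-0.0135,-0.037,0,-10],[100,-0.0135,-0.037,0,-10],[100,-0.0135,-0.037,0,-10],[100,-0.0135,-0.037,0,-8.5],[100,0,0,0,0],[100,0,0,0,0]]'
cat > pick.py <<'E'
from h import *
import sys
x,y,h=map(float,sys.argv[1:4]); st()
for n in('wrist','top'):
    im,d,p=cap(n,sys.argv[4]+n); C=cloud(p,d); m=near(C,d,x,y,.07,h-.006,h+.006)
    if m.sum()>60: print(n,rect(onz(p,blob(m),h)))
    if n=='top':
        m=(d>.1)&(abs(C[...,0]-.5607)<.045)&(abs(C[...,1]-.203)<.1)
        for a,b in((.06,.076),(.006,.016)):
            k=m&(C[...,2]>a)&(C[...,2]<b)
            if k.sum()>60: P=C[k]; print('tray z',np.median(P[:,2]),rect(onz(p,blob(k),np.median(P[:,2]))))
E
python3 pick.py .4425 -.2045 .057 w14
```

```text
time_s: 24.65
position: [0.4418, -0.2046, 0.1931]
tool_rot: [0.011, 1.0, 0.0, 0.0]
force: [-0.3, 0.5, 0.2]
opening: 1.001
gripper_force: 0.0
t 24.65 pos [ 441.8 -204.6  193.1] closeyaw 88.7 tilt [ 0.  0. -1.] F [-0.3  0.5  0.2] op 1.001 gf 0.0 j [-0.1   0.17 -0.37 -0.   -1.03 -1.49]
wrist (array([ 441.4, -204.4]), array([49.5, 26.3]), 88.7)
tray z 0.06773584417493939 (array([563.7, 128.9]), array([51.2, 24.9]), 2.7)
tray z 0.011147322808527038 (array([562.7, 222.8]), array([ 50.1, 141.1]), 4.2)
```

```bash
python3 -m pendant '[[100,0,0,-0.05,0],[100,0,0,-0.05,0],[100,0,0,-0.04,0],[100,0,0,-0.021,0],[100,0,0,0,0],[100,0,0,0,0],[0,0,0,0,0],[0,0,0,0,0],[0,0,0,0,0],[0,0,0,0,0],[0,0,0,0,0]]';python3 -m pendant '[[0,0,0,0.01,0],[0,0,0,0.03,0],[0,0,0,0.05,0],[0,0,0,0.04,0],[0,0,0,0,0],[0,0,0,0,0]]'
```

```text
time_s: 26.12
position: [0.4416, -0.2046, 0.0322]
tool_rot: [0.012, 1.0, 0.0, -0.0]
force: [-0.6, 1.0, 1.6]
opening: 0.572
gripper_force: 30.0
time_s: 26.88
position: [0.4406, -0.2043, 0.1615]
tool_rot: [0.012, 1.0, 0.0, -0.001]
force: [0.5, 0.0, -2.1]
opening: 0.569
gripper_force: 30.0
```

```bash
python3 -m pendant '[[0,0.0135,0.04,0,5],[0,0.0135,0.04,0,10],[0,0.0135,0.04,0,10],[0,0.0135,0.04,0,10],[0,0.0135,0.04,0,10],[0,0.0135,0.04,0,10],[0,0.0135,0.04,0,10],[0,0.0135,0.04,0,10],[0,0.0135,0.041,0,10],[0,0,0,0,8.5],[0,0,0,-0.03,0],[0,0,0,0,0],[0,0,0,0,0],[0,0,0,0,0]]'; python3 held.py 0.106 s15
```

```text
time_s: 28.62
position: [0.5637, 0.1564, 0.133]
tool_rot: [0.72, -0.694, 0.0, -0.001]
force: [0.1, 0.2, -2.3]
opening: 0.569
gripper_force: 30.0
t 28.62 pos [563.7 156.4 133. ] closeyaw 2.2 tilt [ 0.001  0.    -1.   ] F [ 0.1  0.2 -2.3] op 0.569 gf 30.0 j [ 0.55  0.39 -0.22  0.   -0.96 -0.51]
side 1659 z 0.10825139196314226 slope 0.0005829089204700428 (array([560.6, 228.2]), array([ 50.7, 126.6]), 2.3)
top 703 z 0.10775843606734603 slope 0.0013440293852324387 (array([559.7, 254.9]), array([49.1, 73.5]), 1.2)
```

```bash
python3 -m pendant '[[0,-0.001,0,-0.03,0],[0,0,0,-0.025,0],[0,0,0,-0.01,0],[0,0,0,-0.005,0],[0,0,0,0,0]]'; python3 -m pendant '[[0,0,0,-0.006,0],[0,0,0,-0.006,0],[0,0,0,-0.004,0],[0,0,0,-0.002,0],[0,0,0,0,0]]'
```

```text
time_s: 29.35
position: [0.5624, 0.1565, 0.0625]
tool_rot: [0.72, -0.694, 0.0, -0.0]
force: [-0.4, -0.1, -2.2]
opening: 0.572
gripper_force: 30.0
time_s: 29.98
position: [0.5621, 0.1563, 0.044]
tool_rot: [0.72, -0.694, -0.0, 0.0]
force: [0.2, 1.0, -1.6]
opening: 0.572
gripper_force: 30.0
```

```bash
python3 -m pendant '[[0,0,0,-0.002,0],[0,0,0,0,0]]'
```

```text
time_s: 30.22
position: [0.5624, 0.1565, 0.0432]
tool_rot: [0.72, -0.693, 0.0, -0.0]
force: [-1.9, 0.2, 4.6]
opening: 0.574
gripper_force: 30.0
```

```bash
python3 -m pendant '[[80,0,0,0,0],[100,0,0,0,0],[100,0,0,0.03,0],[100,0,0,0.06,0],[100,0,0,0.06,-5],[100,0.014,-0.034,0,-10],[100,0.014,-0.034,0,-10],[100,0.014,-0.034,0,-10],[100,0.014,-0.034,0,-10],[100,0.014,-0.034,0,-10],[100,0.014,-0.034,0,-10],[100,0.014,-0.034,0,-10],[100,0.014,-0.034,0,-10],[100,0.014,-0.034,0,-5.2],[100,0,0,0,0],[100,0,0,0,0]]'
python3 pick.py .689 -.149 .05 w16
```

```text
time_s: 32.22
position: [0.6879, -0.1495, 0.1915]
tool_rot: [-0.017, 1.0, 0.0, -0.0]
force: [-0.8, 0.4, -0.5]
opening: 0.999
gripper_force: 0.0
t 32.23 pos [ 687.9 -149.5  191.5] closeyaw -88.0 tilt [-0.001  0.    -1.   ] F [-0.8  0.4 -0.5] op 0.999 gf 0.0 j [ 0.01  0.54  0.18 -0.   -1.22 -1.55]
wrist (array([ 668.6, -186.9]), array([26.3, 50.4]), 12.4)
top (array([ 669.1, -186. ]), array([26.8, 49.8]), 12.0)
tray z 0.06809497245030416 (array([562. , 158.1]), array([48.9, 25. ]), 3.0)Traceback (most recent call last):
  File "pick.py", line 11, in <module>
    if k.sum()>60: P=C[k]; print('tray z',np.median(P[:,2]),rect(onz(p,blob(k),np.median(P[:,2]))))
                                                                       ~~~~^^^
  File "h.py", line 28, in blob
    return max(c,key=cv2.contourArea).reshape(-1,2)
           ~~~^^^^^^^^^^^^^^^^^^^^^^^
ValueError: max() iterable argument is empty
```

View pics/w16wrist.png

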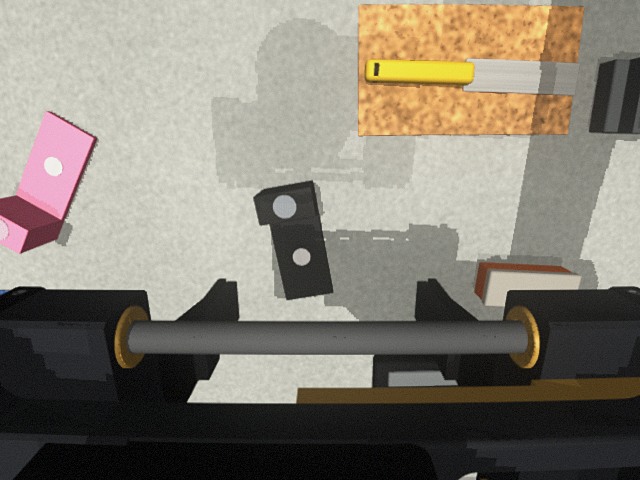

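The wrist view shows that the black part3 was knocked aside: its upright is at (285,205) and its foot at (302,258), now yawed about 12°. It is the only black bracket, and the pink decoy sits at (50,180). I'll correct the approach and grasp it.

```bash
python3 -m pendant '[[100,-0.019,-0.037,-0.02,10.3],[100,0,0,-0.05,0],[100,0,0,-0.05,0],[100,0,0,-0.03,0],[100,0,0,-0.016,0],[100,0,0,0,0],[0,0,0,0,0],[0,0,0,0,0],[0,0,0,0,0],[0,0,0,0,0],[0,0,0,0,0]]';python3 -m pendant '[[0,0,0,0.01,0],[0,0,0,0.03,0],[0,0,0,0.05,0],[0,0,0,0.05,0],[0,0,0,0,0],[0,0,0,0,0]]'
```

```text
time_s: 33.7
position: [0.6692, -0.1867, 0.0264]
tool_rot: [-0.107, 0.994, -0.0, 0.0]
force: [0.4, 0.4, 2.0]
opening: 0.572
gripper_force: 30.0
time_s: 34.45
position: [0.6683, -0.1863, 0.1655]
tool_rot: [-0.107, 0.994, 0.001, -0.001]
force: [-0.6, 0.1, -2.1]
opening: 0.57
gripper_force: 30.0
```

```bash
python3 -m pendant '[[0,-0.012,0.041,0,5],[0,-0.012,0.041,0,9.4],[0,-0.012,0.041,0,9.4],[0,-0.012,0.041,0,9.4],[0,-0.012,0.041,0,9.4],[0,-0.012,0.041,0,9.4],[0,-0.012,0.042,0,9.4],[0,-0.012,0.042,0,9.4],[0,-0.011,0.042,0,9.1],[0,0,0,0,0],[0,0,0,-0.03,0],[0,0,0,0,0],[0,0,0,0,0],[0,0,0,0,0]]'; python3 held.py 0.116 s17
```

```text
time_s: 36.2
position: [0.5629, 0.1852, 0.1371]
tool_rot: [0.72, -0.694, 0.0, -0.001]
force: [-0.2, 0.2, -0.9]
opening: 0.574
gripper_force: 30.0
t 36.2 pos [562.9 185.2 137.1] closeyaw 2.1 tilt [ 0.001  0.001 -1.   ] F [-0.2  0.2 -0.9] op 0.574 gf 30.0 j [ 0.59  0.4  -0.19  0.   -0.97 -0.55]
side 1396 z 0.11822615093135991 slope -0.001741938202847546 (array([560.9, 242.1]), array([50.8, 98. ]), 2.0)
top 427 z 0.11757987013217996 slope 0.007250666399944974 (array([558.3, 269.5]), array([46.5, 42.2]), 1.2)
```

```bash
python3 -m pendant '[[0,-0.001,0,-0.03,0],[0,0,0,-0.025,0],[0,0,0,-0.01,0],[0,0,0,-0.005,0],[0,0,0,0,0]]'; python3 -m pendant '[[0,0,0,-0.008,0],[0,0,0,-0.007,0],[0,0,0,-0.005,0],[0,0,0,-0.003,0],[0,0,0,0,0]]'
```

```text
time_s: 36.92
position: [0.5616, 0.1856, 0.0667]
tool_rot: [0.72, -0.694, 0.0, -0.0]
force: [0.3, -0.4, -1.8]
opening: 0.572
gripper_force: 30.0
time_s: 37.55
position: [0.561, 0.1852, 0.0444]
tool_rot: [0.721, -0.693, 0.0, 0.0]
force: [-2.4, -1.0, 5.7]
opening: 0.576
gripper_force: 30.0
```

```bash
python3 -m pendant '[[80,0,0,0,0],[100,0,0,0,0],[100,0,0,0.03,0],[100,0,-0.04,0.06,0],[60,0,-0.05,0.06,0],[0,0,-0.05,0.06,0],[0,0,-0.05,0.04,0],[0,0,-0.05,0,0],[0,0,0,0,0]]'
python3 - <<'E'
from h import *
st(); im,d,p=cap('side'); im2,d2,p2=cap('top')
cv2.imwrite('pics/f18.png',np.hstack([cv2.resize(im[180:430,200:450],(400,400)),cv2.resize(im2[100:340,100:340],(400,400))]))
C=cloud(p2,d2); m=(d2>.1)&(abs(C[...,0]-.5607)<.035)&(abs(C[...,1]-.203)<.098)
k=m&(C[...,2]>.055)&(C[...,2]<.08); P=C[k]; print('tops',np.percentile(P[:,2],[5,50,95]),rect(onz(p2,blob(k),.068)))
k=m&(C[...,1]>.21)&(C[...,1]<.28); P=C[k]; print('floor z',np.percentile(P[:,2],[10,50,90]))
E
```

```text
time_s: 38.67
position: [0.561, -0.0309, 0.2607]
tool_rot: [0.719, -0.695, 0.0, -0.0]
force: [0.7, 1.6, -0.2]
opening: 0.514
gripper_force: 0.0
t 38.67 pos [561.  -30.9 260.7] closeyaw 1.9 tilt [ 0.001  0.    -1.   ] F [ 0.7  1.6 -0.2] op 0.514 gf 0.0 j [ 0.23  0.25 -0.09  0.   -1.23 -0.2 ]
tops [0.06242584 0.06777936 0.07144761] (array([562.8, 146.9]), array([51.3, 61.2]), 2.7)Traceback (most recent call last):
  File "<stdin>", line 6, in <module>
    return _quantile_unchecked(
        a, q, axis, out, overwrite_input, method, keepdims, weights)
    return _ureduce(a,
                    func=_quantile_ureduce_func,
    ...<5 lines>...
                    overwrite_input=overwrite_input,
                    method=method)
    r = func(a, **kwargs)
    result = _quantile(arr,
                       quantiles=q,
    ...<2 lines>...
                       out=out,
                       weights=wgt)
    slices_having_nans = np.isnan(arr[-1, ...])
                                  ~~~^^^^^^^^^
IndexError: index -1 is out of bounds for axis 0 with size 0
```

View pics/f18.png

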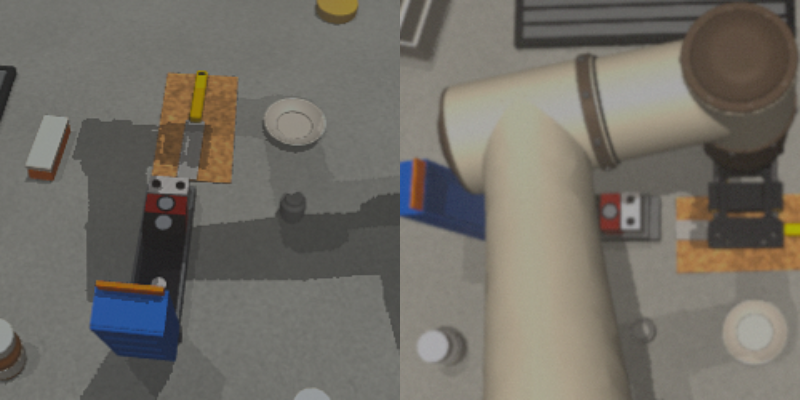

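The side view shows the aluminium, red and black uprights nested in a row at crop (165,200) with their tops flush, the spatula on its mat, and the cover open. Now I'll go over the cover and push it shut from behind.

```bash
python3 -m pendant '[[0,0,0,0.03,0],[0,0,0.05,0,0],[0,0,0.05,0,0],[0,0,0.05,0,0],[0,0,0.05,0,0],[0,0,0.05,0,0],[0,0,0.05,0,0],[0,0,0.05,0,0],[0,-0.004,0.05,0,0],[0,-0.004,0.05,0,0],[0,0,0.04,0,0],[0,0,0,0,0]]'; python3 -m pendant '[[0,0,0,-0.04,0],[0,0,0,-0.03,0],[0,0,0,-0.03,0],[0,0,0,0,0]]'; python3 -m pendant '[[0,0,-0.02,0,0],[0,0,-0.02,0,0],[0,0,-0.02,0,0],[0,0,-0.02,0,0],[0,0,-0.02,0,0],[0,0,-0.02,0,0],[0,0,0,0,0]]'
```

```text
time_s: 40.28
position: [0.5513, 0.4659, 0.2874]
tool_rot: [0.722, -0.692, -0.0, 0.001]
force: [-1.2, 0.5, -0.1]
opening: 0.009
gripper_force: 0.0
time_s: 40.78
position: [0.5516, 0.4606, 0.1869]
tool_rot: [0.72, -0.694, 0.0, 0.003]
force: [-0.1, -0.1, 0.4]
opening: 0.007
gripper_force: 0.0
time_s: 41.65
position: [0.553, 0.3397, 0.1902]
tool_rot: [0.72, -0.694, 0.0, 0.001]
force: [1.1, 0.4, 0.4]
opening: 0.003
gripper_force: 0.0
```

```bash
python3 -m pendant '[[0,0,-0.02,0,0],[0,0.001,-0.02,0,0],[0,0.001,-0.02,0,0],[0,0.001,-0.02,0,0],[0,0,-0.01,0,0],[0,0,0,0,0]]'; python3 -m pendant '[[0,0.001,-0.012,-0.012,0],[0,0.001,-0.012,-0.012,0],[0,0,-0.012,-0.012,0],[0,0.001,-0.012,-0.012,0],[0,0,-0.012,-0.012,0],[0,0.001,-0.012,-0.012,0],[0,0,-0.012,-0.012,0],[0,0,-0.01,-0.01,0],[0,0,0,0,0]]'
```

```text
time_s: 42.4
position: [0.5562, 0.2507, 0.1903]
tool_rot: [0.72, -0.694, 0.0, 0.0]
force: [-0.5, 0.3, -0.3]
opening: 0.003
gripper_force: 0.0
time_s: 43.52
position: [0.5595, 0.1567, 0.0951]
tool_rot: [0.72, -0.694, -0.0, 0.001]
force: [0.6, 0.7, -0.5]
opening: 0.006
gripper_force: 0.0
```

```bash
python3 -m pendant '[[0,0.001,-0.01,-0.008,0],[0,0,-0.01,-0.006,0],[0,0,0,-0.003,0],[0,0,0,-0.002,0],[0,0,0,0,0]]'; python3 -c "
from h import *
look(.04,.08,'s19')"
```

```text
time_s: 44.15
position: [0.5609, 0.1371, 0.0784]
tool_rot: [0.721, -0.693, 0.0, 0.001]
force: [-2.0, -3.0, 6.5]
opening: 0.003
gripper_force: 3.3
t 44.15 pos [560.9 137.1  78.4] closeyaw 2.2 tilt [-0.001 -0.002 -1.   ] F [-2.  -3.   6.5] op 0.003 gf 3.3 j [ 0.52  0.45 -0.3   0.   -0.83 -0.48]
cover angle 0.007 y 0.1205469768485089 0.3015755128346942 z 0.06585196856966136 0.0867586034397726
```

View pics/s19.png

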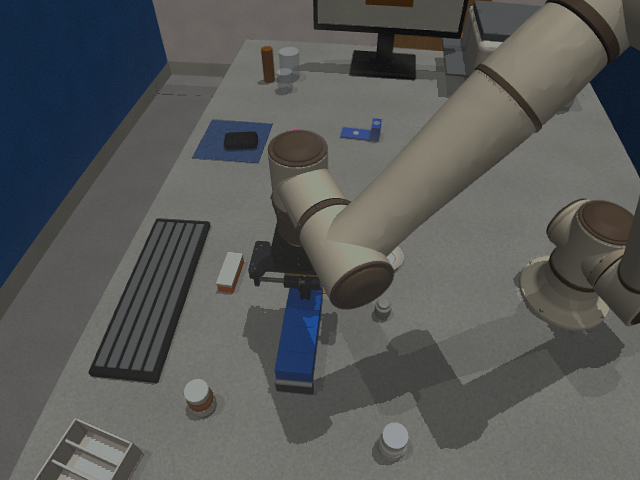

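The side view shows the cover shut at (300,340), measured at 0.007 rad. I'll press once more, retreat and check.

```bash
python3 -m pendant '[[0,0,0,-0.002,0],[0,0,0,0,0],[0,0,0,0.03,0],[0,0,0,0.06,0],[0,-0.03,0.04,0.06,0],[0,-0.04,0.05,0.03,0],[0,-0.04,0.05,0,0],[0,-0.04,0.05,0,0],[0,0,0.05,0,0],[0,0,0.05,0,0],[0,0,0,0,0],[0,0,0,0,0]]'; python3 - <<'E'
from h import *
look(.04,.08)
im,d,p=cap('top'); C=cloud(p,d); hsv=cv2.cvtColor(im,cv2.COLOR_BGR2HSV); H,S,V=[hsv[...,i].astype(int) for i in range(3)]
m=(H>20)&(H<35)&(S>150)&near(C,d,.55,-.07,.12,.006,.05); print('handle',rect(onz(p,blob(m),.019)),np.median(C[m][:,2]))
m=(H<20)&(S>120)&near(C,d,.565,.1,.06,.03,.1)
if m.sum()>30: print('lip z',np.median(C[m][:,2]))
for n,x,y,h in(('slide',.745,.054,.032),('dish',.409,-.041,.012),('obj',.405,.111,.045),('jar1',.719,.353,.07),('jar2',.375,.383,.07)):
    m=near(C,d,x,y,.08,h-.008,h+.008)
    if m.sum()>30: print(n,rect(onz(p,blob(m),h)))
E
```

```text
time_s: 45.7
position: [0.4234, 0.4115, 0.2393]
tool_rot: [0.72, -0.693, 0.0, 0.001]
force: [-0.3, -0.5, 0.4]
opening: 0.006
gripper_force: 0.0
t 45.7 pos [423.4 411.5 239.3] closeyaw 2.2 tilt [-0.001 -0.001 -1.   ] F [-0.3 -0.5  0.4] op 0.006 gf 0.0 j [ 1.05  0.32 -0.05 -0.   -1.2  -1.01]
cover angle 0.004 y 0.10709194643856734 0.301260420026764 z 0.06684542738324706 0.08380750977429996
handle (array([550.7, -74.1]), array([16.6, 88.9]), 1.2) 0.018029956120637625
lip z 0.04301149534759796
slide (array([745. ,  53.9]), array([37.8, 91.4]), 1.1)
dish (array([408.8, -40.8]), array([84.9, 85.2]), 1.2)
obj (array([403.1, 109.9]), array([24.8, 22.5]), 2.4)
jar1 (array([719.1, 354. ]), array([41.6, 41. ]), 0.8)
jar2 (array([374.6, 383.4]), array([37.3, 43.3]), 1.7)
```

Everything checks out: the cover is shut, the spatula lies flat on the mat, and the five bystanders I re-measured haven't moved. Handing in.

```bash
python3 -c "
from rig import manip
print(manip.sign_off())"
```

```text
the job is handed in; nothing more can be done
None
```

Job handed in (no verdict was returned): I levered the cover open with the spatula, nested the aluminium, red and black brackets upright in the tray (no green bracket or filter block on the bench), shut the cover (about 0.004 rad), left the spatula flat on its mat, and found the bystanders unmoved, except the tin, which I didn't re-measure.

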